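# Stick a drying stack: two spacers, then the next board

### The job

Stack the loose board for drying on the low stand: lay the two square spacer sticks crosswise on the stand's board, one straight above each bearer, then lay the loose board on top of them, centred over and in line with the board below, so that it rests level on both sticks with an air gap. Use only the two square sticks, and leave the thin lath and the short offcut where they lie.

Things in the scene. Friction and masses are not known exactly. Their poses are not given: they have to be found in the camera images.
- stand_top (a point): the drying stand, fixed to the bench: a plywood base 110 x 240 x 12 mm, on it two bearers (110 x 18 x 18 mm, lying along the stand's x, projecting 24 mm either side of the board), and on those a fixed board 200 mm long (along the stand's y) x 62 mm wide (along x) x 22 mm thick. This point is the middle of that board's top face, 52 mm above the bench; x across the board, y along it, z up
- seat_left (a point): point on the top face of the stand's board straight above one bearer, 65 mm along the stand's +y from its middle, 52 mm above the bench: the middle of the place for a spacer stick; x is the direction in which the stick must lie, y runs along the board, z up
- seat_right (a point): the same above the other bearer, 65 mm along the stand's -y from the middle; same axes
- stick_a_center (a point): loose square spacer stick of plain wood, 110 long x 18 x 18 mm, lying flat on the bench along its own x axis, to the robot's right. This point is its centre (9 mm above its underside); x runs along its length, z up. The two spacer sticks are identical and interchangeable, and the lath and offcut lie in the same area in a random order
- stick_b_center (a point): loose square spacer stick of plain wood, 110 long x 18 x 18 mm, lying flat on the bench along its own x axis, to the robot's right. This point is its centre (9 mm above its underside); x runs along its length, z up. The two spacer sticks are identical and interchangeable, and the lath and offcut lie in the same area in a random order
- board_center (a point): the loose board of plain pale wood, 200 long x 62 wide x 22 mm thick, 0.13 to 0.24 kg, lying flat on the bench to the robot's left. This point is its centre, 11 mm above its underside; x along its length, y across its width, z up. On the two sticks its centre is 81 mm above the bench
- lath_center (a point): bystander: a thin wooden lath 110 x 34 x 8 mm lying flat among the sticks (too thin for a spacer); this point is its centre, x along its length
- offcut_center (a point): bystander: a short wooden offcut 62 x 40 x 26 mm lying among the sticks; this point is its centre, x along its length
Things that resemble listed ones, but are neither listed nor needed, are in the scene too. Leave any blue look-alike of the part that bears board_center alone.

How it is judged:
On the way, in this order (a step that is already met when the one before it is completed fails the run):
1. both spacer sticks lie released crosswise on the stand's board, one above each bearer (((x of stick_a_center in the frame of seat_left between -0.018 and 0.018 m and y of stick_a_center in the frame of seat_left between -0.014 and 0.014 m and z of stick_a_center in the frame of seat_left between 0.0055 and 0.0125 m and angle between the x axis of stick_a_center and the x axis of seat_left, either way round below 0.15 rad and x of stick_b_center in the frame of seat_right between -0.018 and 0.018 m and y of stick_b_center in the frame of seat_right between -0.014 and 0.014 m and z of stick_b_center in the frame of seat_right between 0.0055 and 0.0125 m and angle between the x axis of stick_b_center and the x axis of seat_right, either way round below 0.15 rad) or (x of stick_b_center in the frame of seat_left between -0.018 and 0.018 m and y of stick_b_center in the frame of seat_left between -0.014 and 0.014 m and z of stick_b_center in the frame of seat_left between 0.0055 and 0.0125 m and angle between the x axis of stick_b_center and the x axis of seat_left, either way round below 0.15 rad and x of stick_a_center in the frame of seat_right between -0.018 and 0.018 m and y of stick_a_center in the frame of seat_right between -0.014 and 0.014 m and z of stick_a_center in the frame of seat_right between 0.0055 and 0.0125 m and angle between the x axis of stick_a_center and the x axis of seat_right, either way round below 0.15 rad)) and contact force between the fingers and anything else below 0.05 N), for 0.2 s.
2. the loose board rests on both sticks over the board below (all of step 1 and y of board_center in the frame of stand_top between -0.016 and 0.016 m and x of board_center in the frame of stand_top between -0.014 and 0.014 m and z of board_center in the frame of stand_top between 0.0255 and 0.0325 m and angle between the x axis of board_center and the y axis of stand_top, either way round below 0.13 rad and angle between the z axis of board_center and the z axis of stand_top, either way round below 0.035 rad), for 0.2 s.
At the end, for the whole second after the job is handed in: A spacer stick flat on the stand's board above each bearer (within 14 mm along, 18 mm across, 0.15 rad of crosswise); the loose board released and level on both sticks, centred over the board below (within 16 mm along, 14 mm across) and in line within 0.13 rad (all of step 2); the robot touches nothing.
It fails at once if the lath is shifted by more than 40 mm (distance of lath_center from where it was at the start of the episode above 0.04 m).
It fails at once if the offcut is shifted by more than 40 mm (distance of offcut_center from where it was at the start of the episode above 0.04 m).
It also fails if it takes over 72 s, if anything falls off the work surface, if the arm or the gripper's body presses on something with over 40 N, if the wrist force passes 120 N, or if a joint passes its speed limit or range.

### The arm

A 7-joint arm with a two-finger parallel gripper is mounted at the origin on the work surface. World frame = base frame: x ahead of the robot, y to its left, z up, the work surface at z = 0. Lengths are in m, angles in rad, forces in N, time in s.
With the tool pointing down it reaches from about 0.35 to 0.9 m from the base axis. Payload 7.2 kg.
Tool frame: the origin (TCP) lies between the finger pads; the fingertips stand 8 mm ahead of it and the grasp point (between the pads) lies 11 mm behind it; z points along the fingers, y is the direction in which the jaws open and shut (so a half turn about z gives the same grasp; the last joint's range is limited). The gripper opens to 88 mm and grips with 3 to 60 N. Pads are 20 mm wide; open, the fingers measure 115 mm over their backs; the gripper's body (75 mm by 178 mm) begins 61 mm behind the grasp point.
Start: joints at [-1.278, 0.411, -0.013, 1.596, 0.006, 1.134, -0.082], TCP at [0.221, 0.585, 0.206] pointing down, gripper open.
Joint ranges: [-2.95, 2.95], [-0.29, 1.99], [-1.47, 1.44], [0.14, 2.54], [-1.03, 4.17], [0.13, 1.85], [-2.86, 2.86]. Speed limits (rad/s): [2.39, 2.39, 3.01, 3.01, 3.14, 3.14, 3.14].

### API

Orientations are given as a rotation vector (axis times angle).
In Python, from cell import read_state, imaging, job gives the robot as it stands. The module is installed in compiled form; this text tells all that it offers.
- The arm moves only by the shell command python3 -m handwheel 'ROWS' [OPENING]. ROWS is JSON, a list of rows, each a list of 6 numbers: the shift along the tool's x, y, z in mm, then the turn, a rotation vector about the tool's x, y, z in rad. In form: [[tx, ty, tz, ax, ay, az], ...]. A call has exactly 10 rows; each row is the pose to reach, as a shift and turn from the pose commanded when the call began, along the tool's axes at that moment; what a row does not reach only later rows make up. A row lasts 1/12 s, in which the tool goes at most 41.7 mm and 7.16 degrees, less where a joint would pass 70% of its speed; a pose out of reach is approached as far as the arm can. A call with a gripper value outside its range is refused whole. OPENING is the closure in counts, from 0 (fully open) to 255 (shut), set as the call begins (- or left out, the last holds). The fingers move at their own pace and stop on an object; the grip force is fixed at half the most. Time passes only in rows, so rows that repeat a pose let the fingers close, or fill a call up. It gives the time, the measured TCP pose, the force and the opening at its end, in the units of the state.
- read_state(): the state, without advancing time (a new reading comes with each control period).
- imaging.camera(name): name is "scene" or "top" or "wrist"; returns a dict with "image" (384x512x3 uint8, red, green, blue), "mtx" (3x3 intrinsics, pixels), "k1" (the pictures are not rectified: a ray, as slopes to the right and down, at radius r is drawn at 1 + k1 r^2 times it, then the intrinsics apply), "rvec" (rotation vector, rad) and "tvec" (3), from world to camera coordinates, as OpenCV has them. Camera axes: x right, y down, z forward; pixel columns grow to the right and rows downward; lengths in m; the calibration is good to about 2 mm. A picture is of the moment at which its call begins. There is no depth.
- job.hand_in(): hands the job in, once; it reports no verdict.
The state is a dict: "clock": time; "qpos": joint angles; "qd": joint speeds; "joint_torque": joint torques, N m; "tcp_pos": TCP position; "tool_rot": TCP orientation; "ft_force": force on the tool from outside, world axes, zero at the start; "moment": the same for the moment, N m; "width": finger opening in m.
Only numpy, scipy, OpenCV 4.12 (cv2) and the standard library are available. Lean on these libraries where they do the work, as an engineer would, in place of code of your own. Each camera call takes 0.05 s, during which the arm holds its last target. There are 200 camera calls.

## Working session

There is one attempt and no reset: what is moved stays moved. The work goes in short steps, Python scripts to look and compute and a shell command to move; the robot and the scene stay as the last step left them, time stands still between calls to the robot, and variables do not carry over. Pictures are saved under pics/ and viewed, about 8 in all and at most 12, crops included, and the job is handed in when it is done.

```bash
mkdir -p pics
cat > h.py <<'E'
import numpy as np, cv2
from cell import read_state, imaging, job
from scipy.spatial.transform import Rotation as R
def snap(name,fn):
    c=imaging.camera(name); c={k:(np.array(v) if k!='k1' else v) for k,v in c.items()}
    cv2.imwrite('pics/'+fn+'.png',c['image'][:,:,::-1]); np.savez('pics/'+fn+'.npz',**c); return c
def load(fn): return dict(np.load('pics/'+fn+'.npz'))
def px2w(c,pts,z):
    m=c['mtx']; k=float(c['k1']); Rm=cv2.Rodrigues(c['rvec'].astype(float))[0]; t=c['tvec'].reshape(3); o=[]
    for u,v in pts:
        d=np.array([(u-m[0,2])/m[0,0],(v-m[1,2])/m[1,1]]); s=d.copy()
        for _ in range(30): s=d/(1+k*(s@s))
        C=-Rm.T@t; r=Rm.T@np.array([s[0],s[1],1]); o.append(C+r*(z-C[2])/r[2])
    return np.array(o)
def w2px(c,P):
    Rm=cv2.Rodrigues(c['rvec'].astype(float))[0]; q=np.atleast_2d(P)@Rm.T+c['tvec'].reshape(3)
    s=q[:,:2]/q[:,2:]; s=s*(1+float(c['k1'])*(s**2).sum(1,keepdims=True)); m=c['mtx']
    return np.c_[m[0,0]*s[:,0]+m[0,2],m[1,1]*s[:,1]+m[1,2]]
def crop(fn,x0,y0,w,h,f,out):
    i=cv2.imread('pics/'+fn+'.png')[y0:y0+h,x0:x0+w]; cv2.imwrite('pics/'+out+'.png',cv2.resize(i,None,fx=f,fy=f,interpolation=cv2.INTER_CUBIC))
def delta(pos,yaw):
    "row to bring tool (down, tool y axis at angle yaw in world) to pos"
    s=read_state(); A=R.from_rotvec(s['tool_rot']); best=None
    for y in (yaw,yaw+np.pi):
        yv=np.array([np.cos(y),np.sin(y),0]); z=np.array([0,0,-1.]); x=np.cross(yv,z)
        B=R.from_matrix(np.c_[x,yv,z]); rv=(A.inv()*B).as_rotvec()
        if best is None or np.linalg.norm(rv)<np.linalg.norm(best): best=rv
    return np.round(A.inv().apply(np.array(pos)-s['tcp_pos'])*1000,1),np.round(best,3)
E
python3 - <<'E'
from h import *
snap('top','t0'); snap('scene','s0')
a=cv2.imread('pics/t0.png');b=cv2.imread('pics/s0.png')
cv2.imwrite('pics/t0b.png',cv2.resize(a,(800,600),interpolation=cv2.INTER_CUBIC))
s=read_state(); print(s['tcp_pos'],s['tool_rot'],s['clock'],s['width'],R.from_rotvec(s['tool_rot']).as_matrix().round(3))
E
```

```text
[0.22051678 0.58432377 0.20520295] [-5.63649431e-01 -3.09044081e+00  2.16167412e-03] 0.1 0.0878500702992233 [[-0.936  0.353 -0.   ]
 [ 0.353  0.936 -0.001]
 [-0.    -0.001 -1.   ]]
```

View pics/t0b.png

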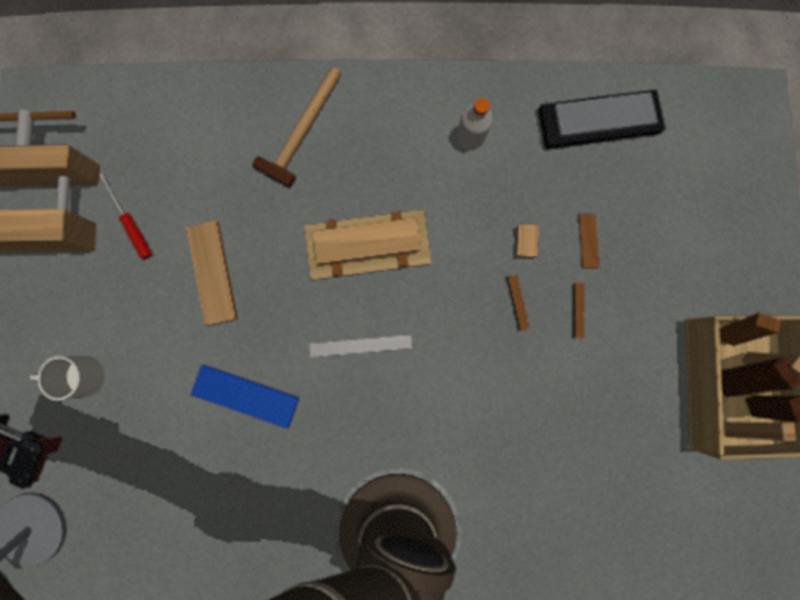

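View pics/s0.png

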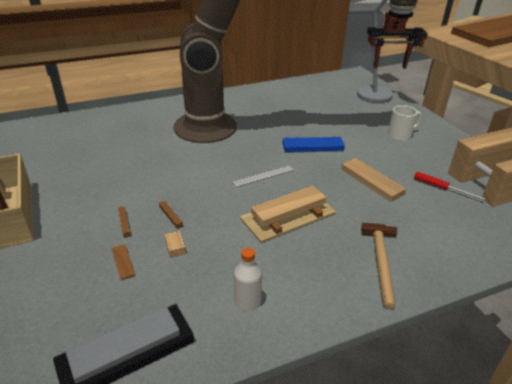

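The top view (800x600) shows these candidates:
- **Sticks:** (518,303) and (579,310), both narrow. The wider piece at (589,240) is the lath and the short block at (527,241) is the offcut.
- **Board:** the pale one at (211,272). The blue one at (245,396) is the look-alike, and the steel rule at (360,346) is irrelevant.
- **Stand:** (367,243).

Next is one close crop of each area.

Run:
```python
from h import *
crop('t0',310,125,90,100,6,'c1'); crop('t0',110,125,175,95,4.5,'c2')
a=cv2.imread('pics/c1.png');b=cv2.imread('pics/c2.png');print(a.shape,b.shape)
```

```text
(600, 540, 3) (428, 788, 3)
```

View pics/c1.png

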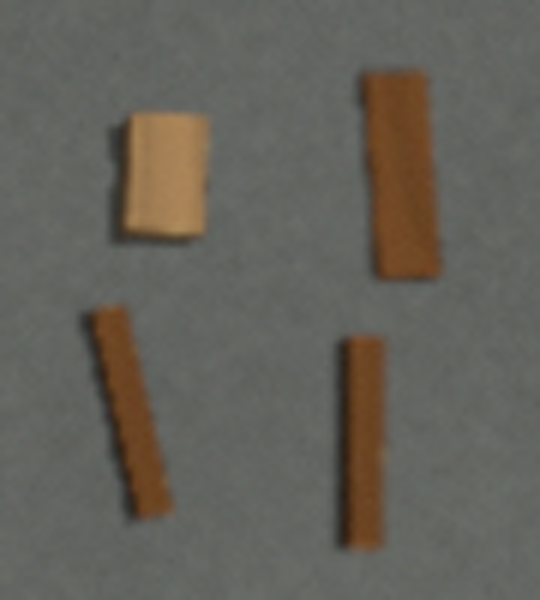

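View pics/c2.png

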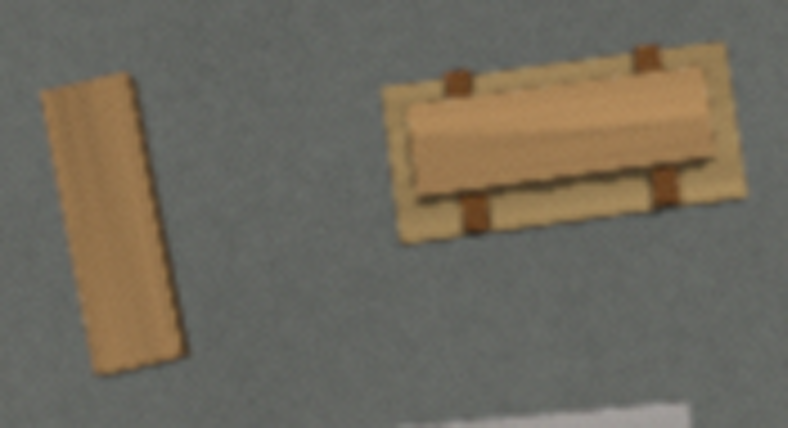

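Run:
```python
from h import *
c=load('t0'); Rm=cv2.Rodrigues(c['rvec'])[0]; print('cam',-Rm.T@c['tvec'],c['image'].shape)
def p(l,x0,y0,f): return [(x0+(x+.5)/f-.5,y0+(y+.5)/f-.5) for x,y in l]
def rep(n,l,z):
    w=px2w(c,l,z); a,b,cc,d=w
    L1=(b+cc-a-d)/2;L2=(cc+d-a-b)/2
    print(n,'ctr',w.mean(0).round(4),[ (round(np.linalg.norm(v),4),round(np.degrees(np.arctan2(v[1],v[0])),1)) for v in (L1,L2)])
rep('stick1',p([(92,308),(127,306),(172,513),(136,518)],310,125,6),.018)
rep('stick2',p([(347,338),(384,338),(383,547),(344,547)],310,125,6),.018)
rep('lath',p([(363,73),(426,72),(440,277),(377,277)],310,125,6),.008)
rep('offc',p([(130,113),(208,115),(203,238),(125,235)],310,125,6),.026)
q=lambda l:p(l,110,125,4.5)
rep('board',q([(40,90),(130,72),(188,355),(96,375)]),.022)
rep('base',q([(383,88),(726,43),(746,197),(402,242)]),.012)
rep('stop',q([(407,107),(703,68),(714,158),(417,197)]),.052)
```

```text
cam [0.35172004 0.00495349 1.11323559] (384, 512, 3)
stick1 ctr [ 0.4443 -0.2399  0.018 ] [(np.float64(0.0184), np.float64(-84.6)), (np.float64(0.1086), np.float64(-169.2))]
stick2 ctr [ 0.4279 -0.3598  0.018 ] [(np.float64(0.0198), np.float64(-90.2)), (np.float64(0.1072), np.float64(177.6))]
lath ctr [ 0.5688 -0.3879  0.008 ] [(np.float64(0.0336), np.float64(-89.4)), (np.float64(0.1087), np.float64(-178.4))]
offc ctr [ 0.5646 -0.2591  0.026 ] [(np.float64(0.0403), np.float64(-91.8)), (np.float64(0.0638), np.float64(176.1))]
board ctr [0.5046 0.3616 0.022 ] [(np.float64(0.0635), np.float64(-78.4)), (np.float64(0.2), np.float64(-167.0))]
base ctr [0.56   0.0552 0.012 ] [(np.float64(0.2377), np.float64(-82.6)), (np.float64(0.1081), np.float64(-172.8))]
stop ctr [0.559 0.056 0.052] [(np.float64(0.1978), np.float64(-82.5)), (np.float64(0.0609), np.float64(-173.3))]
```

Run:
```python
from h import *
print(delta([.45,.17,.16],np.radians(85)),delta([.444,-.24,.11],np.radians(100.5)))
```

```text
(array([-361. , -306.6,   45.7]), array([-0.001, -0.   , -0.274])) (array([-500.1, -692.2,   96.2]), array([-0.001, -0.   , -0.544]))
```

```bash
python3 -m handwheel '[[-28,-24,4,0,0,-0.02],[-55,-48,8,0,0,-0.05],[-84,-72,11,0,0,-0.07],[-110,-95,14,0,0,-0.09],[-140,-118,18,0,0,-0.11],[-168,-142,21,0,0,-0.13],[-196,-166,25,0,0,-0.15],[-224,-190,28,0,0,-0.17],[-252,-214,32,0,0,-0.19],[-280,-238,36,0,0,-0.21]]' 0
python3 - <<'E'
from h import *
print(delta([.444,-.24,.11],np.radians(100.5)))
E
```

```text
clock: 0.93
tcp_pos: [0.399, 0.2614, 0.1697]
tool_rot: [-0.235, -3.133, -0.0]
ft_force: [-0.3, 1.3, 0.2]
width: 0.0877
(array([-119.3, -489.1,   59.7]), array([ 0.   , -0.   , -0.333]))
```

```bash
python3 -m handwheel '[[-10,-38,5,0,0,-0.03],[-19,-76,9,0,0,-0.07],[-28,-114,14,0,0,-0.1],[-37,-152,18,0,0,-0.13],[-46,-190,23,0,0,-0.17],[-56,-228,28,0,0,-0.2],[-65,-266,32,0,0,-0.23],[-74,-304,37,0,0,-0.26],[-84,-342,41,0,0,-0.3],[-93,-380,46,0,0,-0.333]]' 0
python3 - <<'E'
from h import *
print(delta([.444,-.24,.11],np.radians(100.5)))
E
```

```text
clock: 1.77
tcp_pos: [0.4333, -0.1283, 0.1239]
tool_rot: [-0.289, 3.128, -0.0]
ft_force: [1.1, -0.9, 0.1]
width: 0.0878
(array([  10. , -111.8,   13.9]), array([-0.   ,  0.   ,  0.001]))
```

```bash
python3 -m handwheel '[[3,-30,4,0,0,0],[6,-60,8,0,0,0],[9,-90,11,0,0,0],[10,-112,14,0,0,0],[10,-112,14,0,0,0],[10,-112,14,0,0,0],[10,-112,14,0,0,0],[10,-112,14,0,0,0],[10,-112,14,0,0,0],[10,-112,14,0,0,0]]' 0
python3 - <<'E'
from h import *
c=snap('wrist','w1')
print(w2px(c,[[.444,-.24,.018],[.498,-.23,.018],[.39,-.25,.018]]))
E
```

```text
clock: 2.6
tcp_pos: [0.4442, -0.2374, 0.1101]
tool_rot: [-0.288, 3.128, 0.0]
ft_force: [-0.1, -0.4, 0.5]
width: 0.0878
[[255.62270989 188.47762812]
 [255.66217436 237.03289055]
 [255.57609591 134.6610256 ]]
```

View pics/w1.png

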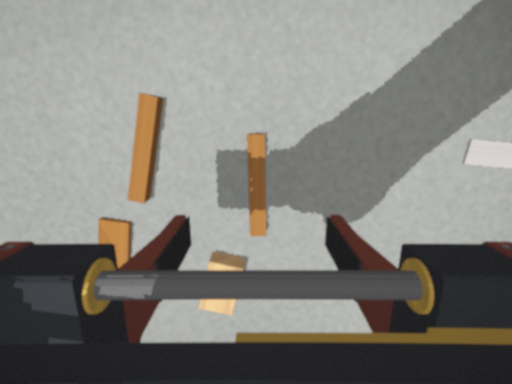

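The wrist view shows the stick from (257,134) to (258,236), within 2 px of my prediction, so I descend and grasp.

```bash
python3 -m handwheel '[[0,0,25,0,0,0],[0,0,50,0,0,0],[0,0,70,0,0,0],[0,0,85,0,0,0],[0,0,94,0,0,0],[0,0,98,0,0,0],[0,0,99,0,0,0],[0,0,99,0,0,0],[0,0,99,0,0,0],[0,0,99,0,0,0]]' 0
python3 -m handwheel '[[0,0,0,0,0,0],[0,0,0,0,0,0],[0,0,0,0,0,0],[0,0,0,0,0,0],[0,0,0,0,0,0],[0,0,0,0,0,0],[0,0,0,0,0,0],[0,0,0,0,0,0],[0,0,0,0,0,0],[0,0,0,0,0,0]]' 255
```

```text
clock: 3.48
tcp_pos: [0.4446, -0.2386, 0.0118]
tool_rot: [-0.286, 3.127, -0.001]
ft_force: [-0.1, 0.2, 0.1]
width: 0.0875
clock: 4.32
tcp_pos: [0.4439, -0.2384, 0.0109]
tool_rot: [0.286, -3.129, -0.0]
ft_force: [0.7, -0.7, 0.2]
width: 0.0246
```

```bash
python3 -m handwheel '[[0,0,0,0,0,0],[0,0,0,0,0,0],[0,0,0,0,0,0],[0,0,0,0,0,0],[0,0,-20,0,0,0],[0,0,-50,0,0,0],[0,0,-80,0,0,0],[0,0,-110,0,0,0],[0,0,-130,0,0,0],[0,0,-130,0,0,0]]' 255
python3 - <<'E'
from h import *
print(delta([.5511,.1201,.14],np.radians(97.4)))
c=snap('wrist','w2')
E
```

```text
clock: 5.15
tcp_pos: [0.4461, -0.2396, 0.145]
tool_rot: [-0.285, 3.122, -0.004]
ft_force: [0.6, 0.0, 0.5]
width: 0.0004
(array([-168.3,  334.8,    5. ]), array([-0.003,  0.006,  0.053]))
```

View pics/w2.png

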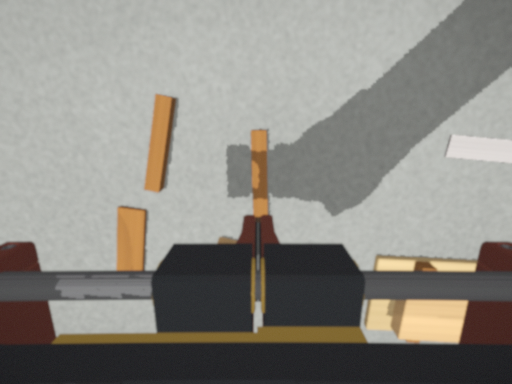

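The picture shows closed jaws and the stick still on the bench from (259,130) to beyond (260,216), so the grasp slipped off. I'll re-measure it, go lower, and check the width before lifting.

Run:
```python
from h import *
c=load('w2'); w=px2w(c,[(251.5,130.5),(266,129.5),(252.5,200),(267.5,200)],.018); print(w.round(4)); a=(w[0]+w[1])/2;b=(w[2]+w[3])/2;v=b-a;print(a,b,np.degrees(np.arctan2(v[1],v[0])), a+v/np.linalg.norm(v)*.055)
m=a+v/np.linalg.norm(v)*.055
print(delta([m[0],m[1],.0085],np.arctan2(v[1],v[0])+np.pi/2))
```

```text
[[ 0.3912 -0.2575  0.018 ]
 [ 0.3872 -0.2419  0.018 ]
 [ 0.4705 -0.2422  0.018 ]
 [ 0.4672 -0.2246  0.018 ]]
[ 0.38918337 -0.24969567  0.018     ] [ 0.46884847 -0.23340388  0.018     ] 11.557823269407676 [ 0.44306813 -0.23867605  0.018     ]
(array([  2.7,   0.8, 134.4]), array([-0.002,  0.004, -0.019]))
```

```bash
python3 -m handwheel '[[0,0,15,0,0,0],[0,0,40,0,0,0],[0,0,60,0,0,0],[0,0,75,0,0,0],[0,0,75,0,0,0],[-1,0.5,75,0,0,-0.01],[-1,0.5,75,0,0,-0.01],[-1,0.5,75,0,0,-0.01],[-1,0.5,75,0,0,-0.01],[-1,0.5,75,0,0,-0.01]]' 90
python3 -m handwheel '[[0,0,15,0,0,0],[0,0,30,0,0,0],[0,0,45,0,0,0],[0,0,54,0,0,0],[0,0,57,0,0,0],[0,0,57.5,0,0,0],[0,0,57.5,0,0,0],[0,0,57.5,0,0,0],[0,0,57.5,0,0,0],[0,0,57.5,0,0,0]]' 90
python3 -m handwheel '[[0,0,0,0,0,0],[0,0,0,0,0,0],[0,0,0,0,0,0],[0,0,0,0,0,0],[0,0,0,0,0,0],[0,0,0,0,0,0],[0,0,0,0,0,0],[0,0,0,0,0,0],[0,0,0,0,0,0],[0,0,0,0,0,0]]' 255
```

```text
clock: 6.03
tcp_pos: [0.4453, -0.2378, 0.0667]
tool_rot: [-0.301, 3.126, -0.001]
ft_force: [-0.4, -0.1, 0.0]
width: 0.0567
clock: 6.87
tcp_pos: [0.4452, -0.2379, 0.009]
tool_rot: [-0.301, 3.126, -0.001]
ft_force: [-1.0, -0.1, 0.5]
width: 0.057
clock: 7.7
tcp_pos: [0.4448, -0.2377, 0.0084]
tool_rot: [0.301, -3.127, -0.0]
ft_force: [0.1, 0.7, -0.1]
width: 0.0004
```

Run:
```python
from h import *
c=snap('wrist','w3'); s=read_state(); print(w2px(c,[s['tcp_pos']]), w2px(load('w2'),[[.446,-.2396,.145],[.446,-.2396,.02]]),s['tcp_pos'])
c=snap('scene','s3'); u=w2px(c,[s['tcp_pos']])[0].astype(int);print(u)
d=cv2.imread('pics/s3.png')[u[1]-60:u[1]+60,u[0]-80:u[0]+80]; d=cv2.resize(d,(512,384),interpolation=cv2.INTER_CUBIC)
cv2.imwrite('pics/j3.png',cv2.resize(np.vstack([d,cv2.imread('pics/w3.png')]),None,fx=.78,fy=.78))
```

```text
[[258.48668721 222.51963997]] [[258.44859046 222.36544569]
 [258.37362859 181.0994306 ]] [ 0.44480953 -0.2376845   0.00842131]
[170 213]
```

View pics/j3.png

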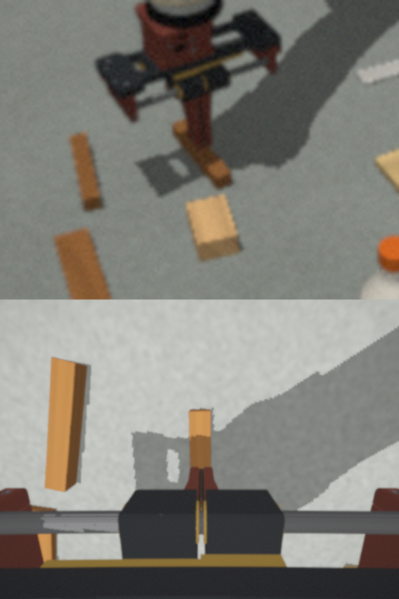

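Run:
```python
from h import *
c=load('w3'); print(px2w(c,[(242,141),(271,141)],.018).round(4), w2px(c,[[.389,-.2497,.018],[.389,-.2497,.0],[.4448,-.2377,.018],[.4448,-.2377,0]]).round(1))
c=load('s3'); print(w2px(c,[[.4448,-.2377,z] for z in (0,.018,.05)]).round(1))
a=cv2.imread('pics/s3.png')[165:240,130:210]; a=cv2.resize(a,(560,525),interpolation=cv2.INTER_CUBIC)
b=cv2.imread('pics/w3.png')[130:330,200:320]; b=cv2.resize(b,(240,400),interpolation=cv2.INTER_CUBIC)
o=np.zeros((525,800,3),np.uint8); o[:,:560]=a; o[:400,560:]=b; cv2.imwrite('pics/j4.png',o)
```

```text
[[ 0.3899 -0.2589  0.018 ]
 [ 0.3865 -0.2412  0.018 ]] [[256.8 142.4]
 [256.9 140. ]
 [258.5 227.9]
 [258.4 218.2]]
[[170.6 216.3]
 [170.  211.2]
 [168.9 201.8]]
```

View pics/j4.png

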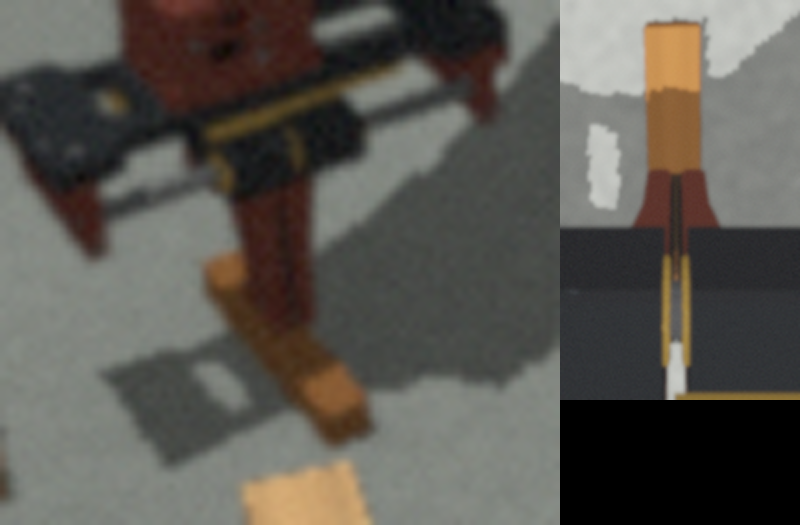

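The enlarged view shows the closed fingertips ending on the stick's top face (near scene px (171,212)). They don't straddle it, so the real fingers reach about 10–18 mm less than stated. I'll open and go down in small steps, watching the force.

```bash
python3 -m handwheel '[[0,0,-5,0,0,0],[0,0,-5,0,0,0],[0,0,-5,0,0,0],[0,0,-5,0,0,0],[0,0,-5,0,0,0],[0,0,-5,0,0,0],[0,0,-5,0,0,0],[0,0,0,0,0,0],[0,0,4,0,0,0],[0,0,6,0,0,0]]' 110
python3 -m handwheel '[[0,0,0.5,0,0,0],[0,0,1,0,0,0],[0,0,1.5,0,0,0],[0,0,2,0,0,0],[0,0,2.5,0,0,0],[0,0,3,0,0,0],[0,0,3.5,0,0,0],[0,0,4,0,0,0],[0,0,4,0,0,0],[0,0,4,0,0,0]]' 110
```

```text
clock: 8.63
tcp_pos: [0.4445, -0.2375, 0.0017]
tool_rot: [0.302, -3.126, -0.001]
ft_force: [0.2, 1.1, -0.4]
width: 0.0498
clock: 9.47
tcp_pos: [0.4448, -0.2377, -0.0016]
tool_rot: [-0.301, 3.127, 0.0]
ft_force: [-0.8, 0.2, -0.7]
width: 0.05
```

```bash
python3 -m handwheel '[[0,0,0.5,0,0,0],[0,0,1,0,0,0],[0,0,1.5,0,0,0],[0,0,2,0,0,0],[0,0,2.5,0,0,0],[0,0,3,0,0,0],[0,0,3.5,0,0,0],[0,0,4,0,0,0],[0,0,4.5,0,0,0],[0,0,5,0,0,0]]' 110
python3 -m handwheel '[[0,0,0,0,0,0],[0,0,0,0,0,0],[0,0,0,0,0,0],[0,0,0,0,0,0],[0,0,0,0,0,0],[0,0,0,0,0,0],[0,0,0,0,0,0],[0,0,0,0,0,0],[0,0,0,0,0,0],[0,0,0,0,0,0]]' 255
```

```text
clock: 10.3
tcp_pos: [0.4448, -0.2377, -0.0066]
tool_rot: [-0.301, 3.127, 0.0]
ft_force: [0.1, -0.0, 0.4]
width: 0.05
clock: 11.13
tcp_pos: [0.4448, -0.2377, -0.0065]
tool_rot: [-0.301, 3.127, -0.0]
ft_force: [-0.2, 0.3, 0.2]
width: 0.0176
```

```bash
python3 -m handwheel '[[0,0,-8,0,0,0],[0,0,-22,0,0,0],[0,0,-42,0,0,0],[0,0,-64,0,0,0],[0,0,-86,0,0,0],[0,0,-106,0,0,0],[0,0,-120,0,0,0],[0,0,-127,0,0,0],[0,0,-130,0,0,0],[0,0,-130,0,0,0]]' 255
python3 - <<'E'
from h import *
print(delta([.5511,.1201,.124],np.radians(97.4)))
E
```

```text
clock: 11.97
tcp_pos: [0.445, -0.2377, 0.1238]
tool_rot: [-0.301, 3.126, -0.0]
ft_force: [0.3, 0.8, -0.3]
width: 0.0175
(array([-1.725e+02,  3.309e+02, -1.000e-01]), array([-0.   ,  0.001,  0.063]))
```

```bash
python3 -m handwheel '[[-8,15,0,0,0,0],[-23,44,0,0,0,0],[-41,79,0,0,0,0.01],[-60,115,0,0,0,0.02],[-79,151,0,0,0,0.03],[-98,187,0,0,0,0.04],[-116,223,0,0,0,0.05],[-134,257,0,0,0,0.06],[-150,288,0,0,0,0.063],[-162,311,0,0,0,0.063]]' 255
python3 - <<'E'
from h import *
print(delta([.5511,.1201,.124],np.radians(97.4)))
E
```

```text
clock: 12.8
tcp_pos: [0.544, 0.1022, 0.122]
tool_rot: [0.207, -3.133, -0.001]
ft_force: [0.5, -0.5, -0.3]
width: 0.0175
(array([-9.4, 16.8, -2. ]), array([ 0.001, -0.002,  0.003]))
```

```bash
python3 -m handwheel '[[-5,11,0,0,0,0],[-9,20,0,0,0,0],[-9.2,20.5,5,0,0,0],[-9.2,20.5,15,0,0,0],[-9.2,20.5,28,0,0,0],[-9.2,20.5,41,0,0,0],[-9.2,20.5,52,0,0,0],[-9.2,20.5,60,0,0,0],[-9.2,20.5,66,0,0,0],[-9.2,20.5,68,0,0,0]]' 255
python3 - <<'E'
from h import *
print(delta([.5511,.1201,.046],np.radians(97.4)), read_state()['tcp_pos'])
c=snap('scene','s5');u=w2px(c,[[.56,.055,.05]])[0].astype(int);print(u)
crop('s5',u[0]-75,u[1]-60,130,100,6,'c5')
E
```

```text
clock: 13.63
tcp_pos: [0.5504, 0.1191, 0.0543]
tool_rot: [0.201, -3.134, 0.001]
ft_force: [-1.1, 0.2, -0.1]
width: 0.0177
(array([-0.9,  0.9,  8.3]), array([-0.001, -0.001, -0.001])) [0.55035057 0.11908085 0.05431241]
[287 201]
```

View pics/c5.png

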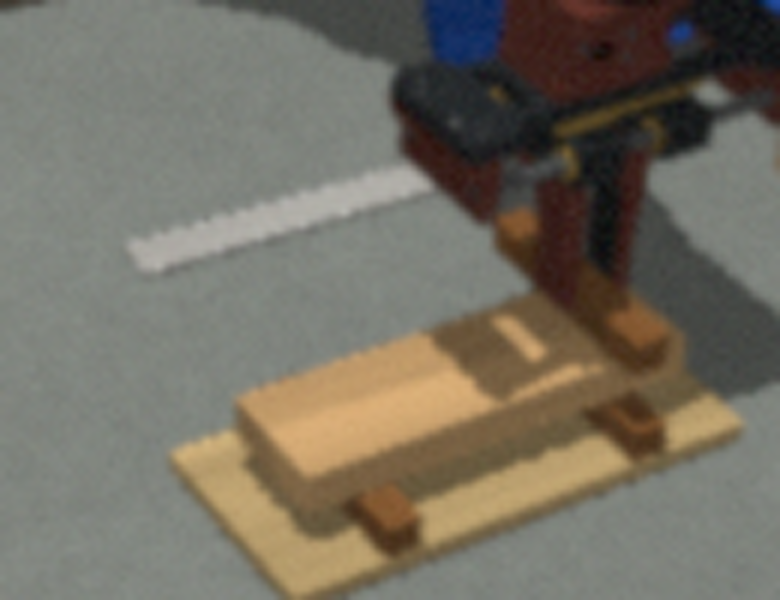

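The stick is held crosswise just above the board over the bearer (front end near (640,340), bearer end near (630,425)). I'll lower and release it.

```bash
python3 -m handwheel '[[0,0,2,0,0,0],[0,0,4,0,0,0],[0,0,5.5,0,0,0],[0,0,6.5,0,0,0],[0,0,7.5,0,0,0],[0,0,8,0,0,0],[0,0,8.5,0,0,0],[0,0,8.5,0,0,0],[0,0,8.5,0,0,0],[0,0,8.5,0,0,0]]' 255
```

```text
clock: 14.52
tcp_pos: [0.551, 0.1201, 0.047]
tool_rot: [-0.203, 3.135, 0.0]
ft_force: [-0.9, 0.7, -1.0]
width: 0.0177
```

```bash
python3 -m handwheel '[[0,0,0.5,0,0,0],[0,0,1,0,0,0],[0,0,1.3,0,0,0],[0,0,1.3,0,0,0],[0,0,1.3,0,0,0],[0,0,1.3,0,0,0],[0,0,1.3,0,0,0],[0,0,1.3,0,0,0],[0,0,1.3,0,0,0],[0,0,1.3,0,0,0]]' 255
python3 -m handwheel '[[0,0,0,0,0,0],[0,0,0,0,0,0],[0,0,0,0,0,0],[0,0,0,0,0,0],[0,0,0,0,0,0],[0,0,0,0,0,0],[0,0,-10,0,0,0],[0,0,-30,0,0,0],[0,0,-55,0,0,0],[0,0,-80,0,0,0]]' 110
python3 - <<'E'
from h import *
print(delta([.428,-.359,.1],np.radians(88)))
E
```

```text
clock: 15.35
tcp_pos: [0.5509, 0.1201, 0.0457]
tool_rot: [-0.203, 3.135, 0.0]
ft_force: [0.0, 0.3, -0.4]
width: 0.0177
clock: 16.18
tcp_pos: [0.5505, 0.1198, 0.1269]
tool_rot: [0.202, -3.134, 0.001]
ft_force: [0.7, 1.1, -0.3]
width: 0.05
(array([ 183.1, -459. ,   27.2]), array([-0.   , -0.001,  0.164]))
```

```bash
python3 -m handwheel '[[8,-20,0,0,0,0.01],[22,-55,0,0,0,0.03],[37,-93,0,0,0,0.05],[52,-131,0,0,0,0.07],[67,-169,0,0,0,0.09],[82,-207,0,0,0,0.11],[97,-245,0,0,0,0.13],[112,-283,0,0,0,0.15],[127,-320,0,0,0,0.164],[142,-357,0,0,0,0.164]]' 110
python3 - <<'E'
from h import *
print(delta([.428,-.359,.1],np.radians(88)))
E
```

```text
clock: 17.02
tcp_pos: [0.4548, -0.2545, 0.1261]
tool_rot: [0.057, 3.14, -0.0]
ft_force: [0.5, -0.4, 0.5]
width: 0.0498
(array([  23. , -105.4,   26.1]), array([ 0.   ,  0.001, -0.001]))
```

```bash
python3 -m handwheel '[[7,-33,5,0,0,0],[14,-66,12,0,0,0],[20,-92,20,0,0,0],[23,-106,25,0,0,0],[23,-106,25,0,0,0],[23,-106,25,0,0,0],[23,-106,25,0,0,0],[23,-106,25,0,0,0],[23,-106,25,0,0,0],[23,-106,25,0,0,0]]' 110
python3 - <<'E'
from h import *
c=snap('wrist','w6'); s=read_state(); print(s['tcp_pos'],s['width'])
e=lambda L,a:[[.428+L*np.cos(a),-.3598+L*np.sin(a),.018]]
P=[[.428,-.3598,.018]]+e(-.055,np.radians(-2))+e(.055,np.radians(-2)); print(w2px(c,P))
crop('w6',160,80,200,150,4,'c6')
E
```

```text
clock: 17.85
tcp_pos: [0.4301, -0.3565, 0.101]
tool_rot: [0.052, 3.141, 0.0]
ft_force: [0.2, 0.6, -0.4]
width: 0.0501
[ 0.42998082 -0.35665771  0.10091912] 0.049489626301234206
[[254.95799969 189.35532653]
 [254.93475534 133.55829572]
 [254.9752002  239.51421893]]
```

View pics/c6.png

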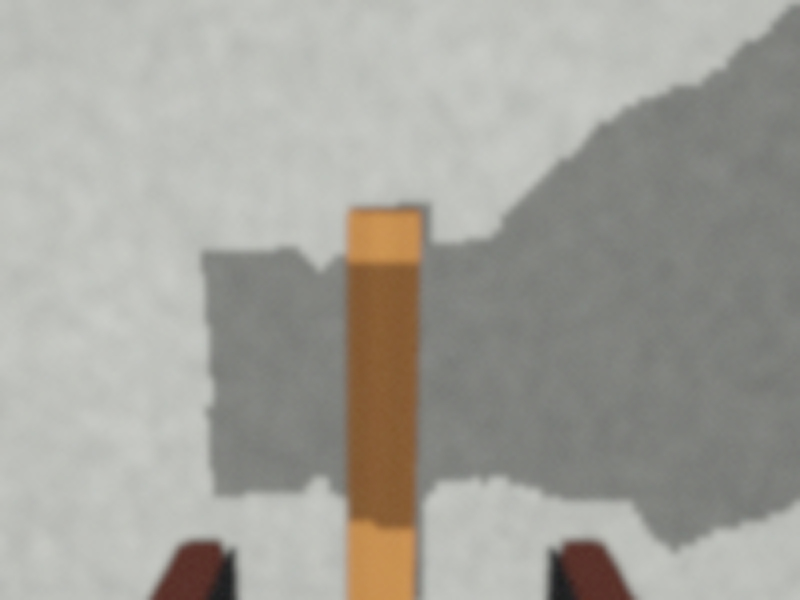

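The stick is centred between the jaws at crop column 383 (px 255.7, predicted 255). I'll descend with a small shift.

```bash
python3 -m handwheel '[[2,-1,15,0,0,0],[3,-2.3,40,0,0,0],[3,-2.3,62,0,0,0],[3,-2.3,80,0,0,0],[3,-2.3,92,0,0,0],[3,-2.3,99,0,0,0],[3,-2.3,103,0,0,0],[3,-2.3,106,0,0,0],[3,-2.3,107,0,0,0],[3,-2.3,107,0,0,0]]' 110
python3 -m handwheel '[[0,0,0,0,0,0],[0,0,0,0,0,0],[0,0,0,0,0,0],[0,0,0,0,0,0],[0,0,0,0,0,0],[0,0,0,0,0,0],[0,0,0,0,0,0],[0,0,0,0,0,0],[0,0,0,0,0,0],[0,0,0,0,0,0]]' 255
```

```text
clock: 18.73
tcp_pos: [0.4267, -0.3599, -0.0059]
tool_rot: [0.055, 3.14, -0.001]
ft_force: [-0.1, 0.3, -0.6]
width: 0.0496
clock: 19.57
tcp_pos: [0.4264, -0.3596, -0.0062]
tool_rot: [0.055, 3.141, 0.0]
ft_force: [-0.8, 1.7, 4.2]
width: 0.0174
```

```bash
python3 -m handwheel '[[0,0,-8,0,0,0],[0,0,-22,0,0,0],[0,0,-42,0,0,0],[0,0,-64,0,0,0],[0,0,-86,0,0,0],[0,0,-106,0,0,0],[0,0,-120,0,0,0],[0,0,-127,0,0,0],[0,0,-130,0,0,0],[0,0,-130,0,0,0]]' 255
python3 - <<'E'
from h import *
print(delta([.5679,-.0089,.124],np.radians(97.4)))
E
```

```text
clock: 20.4
tcp_pos: [0.4265, -0.3596, 0.124]
tool_rot: [0.055, 3.14, -0.0]
ft_force: [0.0, 0.4, 0.4]
width: 0.0178
(array([-129.2,  355.4,   -0. ]), array([-0.   ,  0.001, -0.164]))
```

```bash
python3 -m handwheel '[[-6,15,0,0,0,-0.01],[-17,46,0,0,0,-0.03],[-30,82,0,0,0,-0.05],[-44,120,0,0,0,-0.07],[-57,158,0,0,0,-0.09],[-71,196,0,0,0,-0.11],[-85,234,0,0,0,-0.13],[-98,270,0,0,0,-0.15],[-109,300,0,0,0,-0.164],[-118,324,0,0,0,-0.164]]' 255
python3 - <<'E'
from h import *
print(delta([.5679,-.0089,.124],np.radians(97.4)))
E
```

```text
clock: 21.23
tcp_pos: [0.5555, -0.0365, 0.1223]
tool_rot: [0.208, -3.133, -0.001]
ft_force: [0.7, -0.7, 0.4]
width: 0.0176
(array([-15.9,  25.7,  -1.7]), array([ 0.001, -0.002,  0.004]))
```

```bash
python3 -m handwheel '[[-8,15,0,0,0,0],[-14,26,0,0,0,0],[-16,29,5,0,0,0],[-16,29,15,0,0,0],[-16,29,28,0,0,0],[-16,29,41,0,0,0],[-16,29,52,0,0,0],[-16,29,61,0,0,0],[-16,29,67,0,0,0],[-16,29,70,0,0,0]]' 255
python3 -m handwheel '[[0,0,2,0,0,0],[0,0,4,0,0,0],[0,0,5.5,0,0,0],[0,0,6.5,0,0,0],[0,0,7.5,0,0,0],[0,0,8,0,0,0],[0,0,8,0,0,0],[0,0,8,0,0,0],[0,0,8,0,0,0],[0,0,8,0,0,0]]' 255
python3 - <<'E'
from h import *
print(delta([.5679,-.0089,.046],np.radians(97.4)))
E
```

```text
clock: 22.07
tcp_pos: [0.567, -0.0099, 0.0525]
tool_rot: [0.201, -3.134, 0.0]
ft_force: [-1.0, -0.7, -0.4]
width: 0.0175
clock: 22.9
tcp_pos: [0.5678, -0.009, 0.0458]
tool_rot: [-0.203, 3.135, 0.0]
ft_force: [0.1, 0.3, 0.8]
width: 0.0178
(array([-0.1,  0.1, -0.2]), array([0., 0., 0.]))
```

```bash
python3 -m handwheel '[[0,0,0,0,0,0],[0,0,0,0,0,0],[0,0,0,0,0,0],[0,0,0,0,0,0],[0,0,0,0,0,0],[0,0,0,0,0,0],[0,0,-10,0,0,0],[0,0,-35,0,0,0],[0,0,-65,0,0,0],[0,0,-95,0,0,0]]' 110
python3 - <<'E'
from h import *
print(delta([.505,.361,.14],np.radians(103)))
E
```

```text
clock: 23.73
tcp_pos: [0.5672, -0.0093, 0.142]
tool_rot: [0.202, -3.134, 0.001]
ft_force: [-0.5, -0.1, 0.1]
width: 0.0498
(array([ 14. , 375.3,   2. ]), array([-0.   , -0.001, -0.098]))
```

```bash
python3 -m handwheel '[[0,14,0,0,0,-0.01],[1,42,0,0,0,-0.02],[3,80,0,0,0,-0.03],[4,120,0,0,0,-0.04],[6,160,0,0,0,-0.05],[7,200,0,0,0,-0.06],[9,240,0,0,0,-0.07],[10,280,0,0,0,-0.08],[12,320,0,0,0,-0.09],[13,350,0,0,0,-0.095]]' 0
python3 -m handwheel '[[3,15,0,0,0,0],[3,25,0,0,0,0],[3,25,0,0,0,0],[3,25,0,0,0,0],[3,25,0,0,0,0],[3,25,0,0,0,0],[3,25,0,0,0,0],[3,25,0,0,0,0],[3,25,0,0,0,0],[3,25,0,0,0,0]]' 0
python3 - <<'E'
from h import *
c=snap('wrist','w7'); s=read_state(); print(s['tcp_pos'],s['width'],s['qpos'],delta([.505,.361,.14],np.radians(102.6)))
t=snap('top','t7')
a=cv2.resize(c['image'][:,:,::-1],(512,384)); b=cv2.resize(t['image'][120:180,190:290,::-1],(640,384),interpolation=cv2.INTER_CUBIC)
cv2.imwrite('pics/j7.png',cv2.resize(np.hstack([a,b]),None,fx=.69,fy=.69))
print(w2px(c,[[.505,.361,.022]]))
E
```

```text
clock: 24.57
tcp_pos: [0.508, 0.3405, 0.1411]
tool_rot: [-0.357, 3.121, 0.002]
ft_force: [-0.4, 0.7, -0.3]
width: 0.0877
clock: 25.4
tcp_pos: [0.5013, 0.3597, 0.1407]
tool_rot: [-0.351, 3.122, 0.0]
ft_force: [-0.1, 1.2, 0.2]
width: 0.0879
[0.50133543 0.35983176 0.14066771] 0.08776911923901745 [-0.8756965   0.46191355  0.24027206  1.70204905 -0.12696091  0.99278948
  1.20451345] (array([-3.8,  0.3,  0.7]), array([0.   , 0.   , 0.004]))
[[258.44869219 186.38282244]]
```

View pics/j7.png

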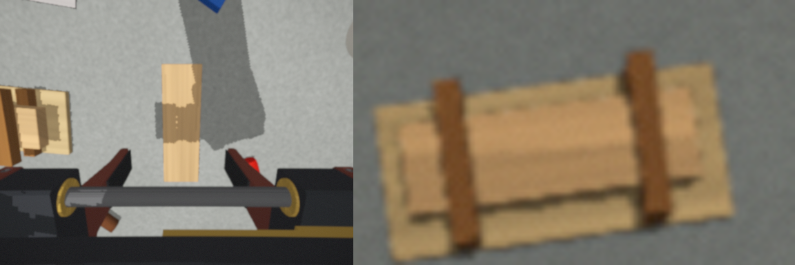

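Run:
```python
from h import *
c=load('w7'); f=.69
P=[(162.5/f,65/f),(200.5/f,65/f),(198.5/f,181/f),(162.5/f,181/f)]
w=px2w(c,P,.022); print(w.round(4),w.mean(0)); a=(w[0]+w[1])/2;b=(w[2]+w[3])/2;v=b-a;print('L',np.linalg.norm(v),np.degrees(np.arctan2(v[1],v[0])))
g=(cv2.cvtColor(c['image'],cv2.COLOR_RGB2HSV)[...,1]>60).astype(np.uint8); g[265:]=0; g[:,:200]=0; g[:,320:]=0
k,_=max(((q,cv2.contourArea(q)) for q in cv2.findContours(g,0,2)[0]),key=lambda t:t[1]); print(cv2.boxPoints(cv2.minAreaRect(k)))
t=load('t7'); F=6.4*f; p=lambda x,y:(190+(x-353.3)/F,120+y/F)
S=np.array([.5595,.0556]); ax=np.radians(7.4)
for n,q in (('L',[(447,79),(467,249)]),('R',[(640,51),(655,222)])):
    w=px2w(t,[p(*i) for i in q],.07)[:,:2]; d=w.mean(0)-S; v=w[0]-w[1]
    print(n,'x',d@[np.cos(ax),np.sin(ax)],'y',d@[-np.sin(ax),np.cos(ax)],np.linalg.norm(v),np.degrees(np.arctan2(v[1],v[0])))
```

```text
[[0.4137 0.3156 0.022 ]
 [0.4009 0.3715 0.022 ]
 [0.5912 0.4177 0.022 ]
 [0.6055 0.355  0.022 ]] [0.50281853 0.36494454 0.022     ]
L 0.19574404346039925 12.617582798651146
[[234.  93.]
 [292.  93.]
 [292. 263.]
 [234. 263.]]
L x -0.005010201024399885 y 0.06117658727046537 0.11505315922329247 7.082700297588887
R x -0.003231587952194087 y -0.06632104040165945 0.11571135617812492 4.687308131851562
```

```bash
python3 -m handwheel '[[-1,1,15,0,0,0],[-3.4,2.8,45,0,0,0],[-3.4,2.8,78,0,0,0],[-3.4,2.8,106,0,0,0],[-3.4,2.8,124,0,0,0],[-3.4,2.8,135,0,0,0],[-3.4,2.8,141,0,0,0],[-3.4,2.8,144,0,0,0],[-3.4,2.8,146,0,0,0],[-3.4,2.8,146,0,0,0]]' 0
python3 -m handwheel '[[0,0,0,0,0,0],[0,0,0,0,0,0],[0,0,0,0,0,0],[0,0,0,0,0,0],[0,0,0,0,0,0],[0,0,0,0,0,0],[0,0,0,0,0,0],[0,0,0,0,0,0],[0,0,0,0,0,0],[0,0,0,0,0,0]]' 255
```

```text
clock: 26.33
tcp_pos: [0.5044, 0.3639, -0.0046]
tool_rot: [-0.351, 3.121, 0.001]
ft_force: [-0.1, -0.1, -0.1]
width: 0.0881
clock: 27.17
tcp_pos: [0.504, 0.3642, -0.0048]
tool_rot: [-0.352, 3.121, 0.002]
ft_force: [-1.9, 2.3, 5.4]
width: 0.0617
```

```bash
python3 -m handwheel '[[0,0,-8,0,0,0],[0,0,-22,0,0,0],[0,0,-42,0,0,0],[0,0,-64,0,0,0],[0,0,-86,0,0,0],[0,0,-108,0,0,0],[0,0,-128,0,0,0],[0,0,-142,0,0,0],[0,0,-149,0,0,0],[0,0,-150,0,0,0]]' 255
python3 - <<'E'
from h import *
s=read_state(); A=R.from_rotvec(s['tool_rot']); y=np.radians(7.4)
yv=np.array([np.cos(y),np.sin(y),0]); z=np.array([0,0,-1.]); B=R.from_matrix(np.c_[np.cross(yv,z),yv,z])
print((A.inv().apply(np.array([.5595,.0556,.145])-s['tcp_pos'])*1000).round(1),(A.inv()*B).as_rotvec().round(3))
E
```

```text
clock: 28.0
tcp_pos: [0.5045, 0.3635, 0.146]
tool_rot: [-0.351, 3.12, 0.001]
ft_force: [0.7, -0.4, -2.8]
width: 0.0613
[  14.7 -312.4    0.8] [2.000e-03 1.000e-03 1.665e+00]
```

```bash
python3 -m handwheel '[[0,-8,0,0,0,0.03],[1,-24,0,0,0,0.1],[2,-46,0,0,0,0.19],[3,-68,0,0,0,0.29],[4,-90,0,0,0,0.39],[5,-112,0,0,0,0.49],[6,-134,0,0,0,0.59],[7,-156,0,0,0,0.69],[8,-178,0,0,0,0.79],[9,-200,0,0,0,0.89]]' 255
python3 - <<'E'
from h import *
s=read_state(); print(s['qpos'].round(2) if hasattr(s['qpos'],'round') else s['qpos']); print(delta([.5595,.0556,.145],np.radians(7.4)))
E
```

```text
clock: 28.83
tcp_pos: [0.5387, 0.1643, 0.1432]
tool_rot: [-1.037, -2.964, 0.003]
ft_force: [-0.6, -0.1, -2.6]
width: 0.062
[-0.76  0.4   0.5   1.84 -0.23  0.96  0.73]
(array([-84. , -72. ,  -1.7]), array([-0.003,  0.   ,  0.769]))
```

```bash
python3 -m handwheel '[[-9,-8,0,0,0,0.1],[-19,-16,0,0,0,0.2],[-29,-25,0,0,0,0.3],[-40,-34,0,0,0,0.4],[-51,-43,0,0,0,0.5],[-61,-52,0,0,0,0.6],[-71,-61,0,0,0,0.68],[-78,-67,0,0,0,0.74],[-82,-71,0,0,0,0.77],[-83,-72,0,0,0,0.77]]' 255
python3 -m handwheel '[[0,0,5,0,0,0],[0,0,12,0,0,0],[0,0,20,0,0,0],[0,0,28,0,0,0],[0,0,36,0,0,0],[0,0,43,0,0,0],[0,0,48,0,0,0],[0,0,50,0,0,0],[0,0,50,0,0,0],[0,0,50,0,0,0]]' 255
python3 - <<'E'
from h import *
print(delta([.5595,.0556,.0655],np.radians(7.4)))
E
```

```text
clock: 29.67
tcp_pos: [0.5597, 0.0568, 0.1437]
tool_rot: [-2.071, -2.362, 0.003]
ft_force: [0.9, 0.5, -2.2]
width: 0.0618
clock: 30.5
tcp_pos: [0.5605, 0.0585, 0.0947]
tool_rot: [2.067, 2.366, 0.0]
ft_force: [0.1, 0.3, -0.0]
width: 0.0615
(array([-2.8, -1.4, 29.2]), array([0.   , 0.   , 0.006]))
```

```bash
python3 -m handwheel '[[-1,-0.5,4,0,0,0.006],[-2,-1,9,0,0,0.006],[-2.8,-1.4,14,0,0,0.006],[-2.8,-1.4,18,0,0,0.006],[-2.8,-1.4,21,0,0,0.006],[-2.8,-1.4,23.5,0,0,0.006],[-2.8,-1.4,25,0,0,0.006],[-2.8,-1.4,26,0,0,0.006],[-2.8,-1.4,26.5,0,0,0.006],[-2.8,-1.4,27,0,0,0.006]]' 255
python3 -m handwheel '[[0,0,0.3,0,0,0],[0,0,0.6,0,0,0],[0,0,0.9,0,0,0],[0,0,1.2,0,0,0],[0,0,1.5,0,0,0],[0,0,1.8,0,0,0],[0,0,2,0,0,0],[0,0,2,0,0,0],[0,0,2,0,0,0],[0,0,2,0,0,0]]' 255
python3 - <<'E'
from h import *
print(delta([.5595,.0556,.0652],np.radians(7.4)))
E
```

```text
clock: 31.33
tcp_pos: [0.5595, 0.0557, 0.0677]
tool_rot: [2.074, 2.36, 0.0]
ft_force: [0.9, -0.6, -2.3]
width: 0.062
clock: 32.17
tcp_pos: [0.5594, 0.0557, 0.0657]
tool_rot: [2.074, 2.36, 0.0]
ft_force: [-0.6, 0.5, -1.7]
width: 0.0613
(array([-0.1,  0.1,  0.5]), array([ 0., -0., -0.]))
```

```bash
python3 -m handwheel '[[0,0,0.3,0,0,0],[0,0,0.6,0,0,0],[0,0,0.8,0,0,0],[0,0,0.8,0,0,0],[0,0,0.8,0,0,0],[0,0,0.8,0,0,0],[0,0,0.8,0,0,0],[0,0,0.8,0,0,0],[0,0,0.8,0,0,0],[0,0,0.8,0,0,0]]' 255
python3 -m handwheel '[[0,0,0,0,0,0],[0,0,0,0,0,0],[0,0,0,0,0,0],[0,0,0,0,0,0],[0,0,0,0,0,0],[0,0,0,0,0,0],[0,0,0,0,0,0],[0,0,0,0,0,0],[0,0,0,0,0,0],[0,0,0,0,0,0]]' 0
python3 -m handwheel '[[0,0,-10,0,0,0],[0,0,-30,0,0,0],[0,0,-60,0,0,0],[0,0,-90,0,0,0],[0,0,-110,0,0,0],[5,0,-120,0,0,0],[30,0,-120,0,0,0],[70,0,-120,0,0,0],[110,0,-120,0,0,0],[150,0,-120,0,0,0]]' 0
python3 -m handwheel '[[30,0,0,0,0,0],[60,0,0,0,0,0],[80,0,0,0,0,0],[80,0,0,0,0,0],[80,0,0,0,0,0],[80,0,0,0,0,0],[80,0,0,0,0,0],[80,0,0,0,0,0],[80,0,0,0,0,0],[80,0,0,0,0,0]]' 0
python3 - <<'E'
from h import *
t=snap('top','t9'); s=snap('scene','s9')
a=cv2.resize(t['image'][115:190,185:300,::-1],(460,300),interpolation=cv2.INTER_CUBIC); b=cv2.resize(s['image'][150:250,220:350,::-1],(340,262),interpolation=cv2.INTER_CUBIC)
o=np.zeros((300,800,3),np.uint8);o[:,:460]=a;o[:262,460:]=b;cv2.imwrite('pics/j9.png',o)
E
```

```text
clock: 33.0
tcp_pos: [0.5594, 0.0557, 0.0652]
tool_rot: [-2.074, -2.36, -0.0]
ft_force: [-2.6, -0.3, 3.5]
width: 0.0622
clock: 33.83
tcp_pos: [0.5593, 0.0556, 0.0648]
tool_rot: [-2.074, -2.36, 0.0]
ft_force: [0.9, 0.1, -0.1]
width: 0.0879
clock: 34.67
tcp_pos: [0.5393, 0.2061, 0.1849]
tool_rot: [-2.074, -2.359, -0.0]
ft_force: [1.4, -0.5, -0.4]
width: 0.0878
clock: 35.5
tcp_pos: [0.5301, 0.283, 0.185]
tool_rot: [-2.075, -2.359, -0.0]
ft_force: [-0.1, -0.3, 0.4]
width: 0.0879
```

View pics/j9.png

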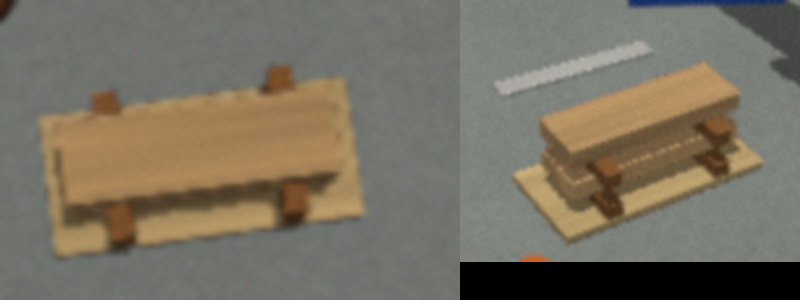

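The board sits level on both sticks with an air gap, and the stick ends are right above the bearer ends. Last numeric check on the board corners at about (62,132), (335,93), (343,170) and (66,205), then I hand in.

Run:
```python
from h import *
t=load('t9'); w=px2w(t,[(185+(x+.5)/4-.5,115+(y+.5)/4-.5) for x,y in [(60,133),(336,93),(343,170),(66,205)]],.092)
S=np.array([.5595,.0556]); ax=np.radians(7.4); d=w.mean(0)[:2]-S; v=(w[0]+w[3]-w[1]-w[2])/2
x=d@[np.cos(ax),np.sin(ax)];y=d@[-np.sin(ax),np.cos(ax)]
print(x,y,np.linalg.norm(v),np.degrees(np.arctan2(v[1],v[0])))
if abs(x)<.009 and abs(y)<.011: job.hand_in(); print('handed in')
```

```text
-0.0033923660268882073 -0.003454539184085408 0.1999118690651498 97.70699636334784
the job is handed in; nothing more can be done
handed in
```

I stacked the loose board on the stand and handed the job in at about 35.6 s of the 72 s allowed. It rests on the two square sticks, one above each bearer. The hand-in gives no verdict, so the checks below are my own measurements.

**Last checks**
- **Board:** it measured about 3 mm off centre both across and along the stand's board, and 0.3° out of line. In the last picture it looks level, with an air gap.
- **Sticks:** measured before the board went on, they were about 3–5 mm off across and 1–4 mm off along. Their angles were within 3° of crosswise. I did not re-measure them under the board, but their ends show directly above the bearers.
- **Robot:** the gripper is open and clear, with contact force close to zero.
- **Lath and offcut:** I never went to either of them. I did not re-measure their positions at the end.

**What failed or disagreed**
- **First grasps:** the first two tries on the first stick closed on nothing, above it. The fingertips reach about 10–18 mm less far than stated. I lowered the grasp to a TCP height of about -6 mm, and every grasp after that held.
- **Board position before the grasp:** the wrist and top pictures differed by 2–4 mm, so I used a position between them.

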